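# Sort the lens spindles, then crack the dry box open and hold it

## Task

Get the optician's dry box ready for loading: first stand the loose short spindle in the empty pocket of the rack row that already holds a short one, and the loose long spindle in the empty pocket of the row with the long one, fully down and let go. Then take the dry box's lid by its orange bar handle, break it free of its sticky seal without letting it fly up, and finish while still holding it still and level over the box, its underside about 3 cm above the rim, so that the box airs slowly. Leave everything else where it stands.

Things in the scene. Friction and masses are not known exactly. Their poses are not given: they have to be found in the camera images.
- spindle_short: polished aluminium cylinder 24 mm in diameter with a black rubber band near its top, 55 mm long, about 60 g, standing loose upright on the bench; its origin is the centre of its underside and z runs up its axis. The short and the long kind look alike but for their length (55 and 80 mm)
- spindle_long: polished aluminium cylinder 24 mm in diameter with a black rubber band near its top, 80 mm long, about 60 g, standing loose upright on the bench; its origin is the centre of its underside and z runs up its axis. The short and the long kind look alike but for their length (55 and 80 mm)
- rack_short: blue plastic rack fixed to the bench, 66 (x) x 120 (y) x 18 mm high, a row of two round pockets 28 mm in diameter and 13 mm deep (floor 5 mm above the bench) on its y axis at y = -28 and +28 mm. The row of short spindles: the one at -28 mm already holds a short spindle, the one at +28 mm is empty. Origin at the centre of its underside
- rack_long: blue plastic rack fixed to the bench, 66 (x) x 120 (y) x 18 mm high, a row of two round pockets 28 mm in diameter and 13 mm deep (floor 5 mm above the bench) on its y axis at y = -28 and +28 mm. The row of long spindles: the one at -28 mm already holds a long spindle, the one at +28 mm is empty. Origin at the centre of its underside
- short_pocket (a point): centre of the floor of the empty pocket in the row of short spindles, 13 mm below the rack's top
- long_pocket (a point): centre of the floor of the empty pocket in the row of long spindles, 13 mm below the rack's top
- seated_short: polished aluminium cylinder 24 mm in diameter with a black rubber band near its top, 55 mm long, about 60 g, already standing in its rack, to be left there; its origin is the centre of its underside and z runs up its axis. The short and the long kind look alike but for their length (55 and 80 mm)
- seated_long: polished aluminium cylinder 24 mm in diameter with a black rubber band near its top, 80 mm long, about 60 g, already standing in its rack, to be left there; its origin is the centre of its underside and z runs up its axis. The short and the long kind look alike but for their length (55 and 80 mm)
- dry_box: white open-topped dry box fixed to the bench, 220 x 220 mm, its rim with the black seal 94 mm above the bench, closed by the lid; origin at the centre of its underside, z up
- lid: loose square lid on the dry box, 220 x 220 x 12 mm, grey frame, clear pane, 0.3 kg; lifts straight off. Origin: centre of its underside, on the rim (94 mm above the bench) when shut; axes as the box's. A plug 176 mm wide reaches 10 mm down into the seal's sprung rubber lips: 10 to 17 N straight up breaks it free; after about 8 mm of rise only its weight of about 3 N is left
- lid_handle (a point): centre of the lid's handle, 52 mm above the lid's underside (146 mm above the bench when shut): an orange round bar 14 mm thick and 100 mm long along the lid's y axis over the lid's centre, on posts at its ends, its axis 40 mm above the lid's top
- pen_cup: dark round pen cup, 72 mm across and 90 mm high, with three pens standing 151 mm high, loose; to be left alone. Origin at the middle of its underside
- cleaner: orange spray-cleaner bottle, 60 mm across, 150 mm high, loose; to be left alone. Origin at the middle of its underside
- spectacles: black spectacles lying with the temples open along its +x axis, about 125 x 132 x 47 mm, loose; to be left alone. Origin at the middle of its underside at the lens rims
- screwdriver: small screwdriver with a red handle lying along its x axis, 150 mm long, loose; to be left alone. Origin at the middle of its underside
- case: blue spectacle case, 65 x 160 x 30 mm, loose; to be left alone. Origin at the middle of its underside

How it is judged:
On the way, in this order (a step that is already met when the one before it is completed fails the run):
1. both loose spindles stand fully down in the empty pockets of their own rows and are let go, the lid still shut (horizontal distance between spindle_short and short_pocket below 0.007 m and z of spindle_short in the frame of rack_short below 0.01 m and angle between each of spindle_short, spindle_long's own z axis and vertical below 0.12 rad and contact force between the fingers and spindle_short below 0.2 N and horizontal distance between spindle_long and long_pocket below 0.007 m and z of spindle_long in the frame of rack_long below 0.01 m and contact force between the fingers and spindle_long below 0.2 N and z of lid in the frame of dry_box below 0.097 m), for 0.2 s.
2. the lid is broken free of its seal by the fingers (z of lid in the frame of dry_box above 0.102 m and contact force between the fingers and lid above 0.5 N), for 0.1 s.
At the end, for the whole second after the job is handed in: Each spindle is released, upright (0.12 rad), down (under 10 mm above the bench), within 7 mm of the centre of its own row's empty pocket; the lid is held in the fingers (over 1 N), 15 to 55 mm above the rim, clear of the box, within 40 mm of its centre, level (0.15 rad), still (horizontal distance between spindle_short and short_pocket below 0.007 m and z of spindle_short in the frame of rack_short below 0.01 m and angle between each of spindle_short, spindle_long's own z axis and vertical below 0.12 rad and contact force between the fingers and spindle_short below 0.2 N and horizontal distance between spindle_long and long_pocket below 0.007 m and z of spindle_long in the frame of rack_long below 0.01 m and contact force between the fingers and spindle_long below 0.2 N and z of lid in the frame of dry_box between 0.109 and 0.149 m and angle between lid's own z axis and vertical below 0.15 rad and horizontal distance between lid and dry_box below 0.04 m and contact force between the fingers and lid above 1 N and contact force between dry_box and lid below 0.1 N and linear speed of lid below 0.02 m/s); the arm keeps its last pose, push and grip.
It fails at once if the lid flies or is lifted more than 10 cm above the rim (z of lid in the frame of dry_box above 0.194 m).
It fails at once if a spindle that already stood in its row is moved by more than 15 mm (distance of any of seated_short, seated_long from where it was at the start of the episode above 0.015 m).
It fails at once if another thing on the bench is moved by more than 30 mm (distance of any of pen_cup, cleaner, spectacles, screwdriver, case from where it was at the start of the episode above 0.03 m).
It also fails if it takes over 58 s, if anything falls off the work surface, if the arm or the gripper's body presses on something with over 40 N, if the wrist force passes 120 N, or if a joint passes its speed limit or range.

## Robot

A 6-joint arm with a two-finger parallel gripper is mounted at the origin on the work surface. World frame = base frame: x ahead of the robot, y to its left, z up, the work surface at z = 0. Lengths are in m, angles in rad, forces in N, time in s.
With the tool pointing down it reaches from about 0.4 to 0.825 m from the base axis. Payload 7 kg.
Tool frame: the origin (TCP) lies midway between the tips of the shut fingers; the grasp point (between the pads) lies 19 mm behind it; z points along the fingers, y is the direction in which the jaws open and shut (so a half turn about z gives the same grasp; the last joint's range is limited). The gripper opens to 88 mm and grips with 3 to 60 N. Pads are 19 mm wide; open, the fingers measure 130 mm over their backs; the gripper's body (78 mm by 193 mm) begins 47 mm behind the grasp point.
Start: joints at [1.631, 0.359, 0.012, 0, -1.224, -0.288], TCP at [0.152, 0.658, 0.227] pointing down, gripper open.
Joint ranges: [-3.07, 3.07], [-1.43, 2.12], [-1.02, 1.25], [-3.03, 1.67], [-3.05, -0], [-3.03, 3.03]. Speed limits (rad/s): [2.39, 2.39, 3.01, 3.14, 3.14, 3.14].

## Interface

Orientations are given as [roll, pitch, yaw] about the fixed x, y, z axes, in that order (R = Rz(yaw) Ry(pitch) Rx(roll)).
In Python, from station import get_state, grab_frame, camera_info, job_done gives the robot as it stands. The module is installed in compiled form; this text tells all that it offers.
- The arm moves only by the shell command python3 -m inch 'ROWS' [FORCE]. ROWS is JSON, a list that holds one entry, the list of rows, each a list of 7 numbers: the shift along the tool's x, y, z normalised to -1 to 1, where 1 is 50 cm, then the turn, a rotation vector about the tool's x, y, z normalised to -1 to 1, where 1 is 180 degrees, then the closure, from 0 (fully open) to 1 (shut). A call has 1 to 20 rows; each row shifts and turns the commanded pose from where the row before left it, along the tool's axes as they then stand; what a row does not reach is not made up. A row lasts 1/10 s, in which the tool goes at most 50 mm and 8.59 degrees, less where a joint would pass 70% of its speed; a pose out of reach is approached as far as the arm can. A call with a number of a shift or a turn outside -1 to 1 is refused whole. A call with a gripper value outside its range is refused whole. The fingers move at their own pace and stop on an object; FORCE is the grip in N (left out, the last holds). Time passes only in rows, so rows that do not move let the fingers close. It gives the time, the measured TCP pose, the force and the opening at its end, in the units of the state.
- get_state(): the state, without advancing time (a new reading comes with each control period).
- grab_frame(name): name is "scene" or "top"; returns the picture (384x512x3 uint8, blue, green, red); there is no depth.
- camera_info(name): a dict with "vertical_fov" (degrees; the focal length in pixels is half the picture's height over the tangent of half this angle, whatever the lens; pixels are square), "cx", "cy" (the principal point, pixels), "R" (3x3) and "t" (3): a world point X has camera coordinates R X + t. Camera axes: x right, y down, z forward; pixel columns grow to the right and rows downward; lengths in m; the calibration is good to about 2 mm. A picture is of the moment at which its call begins. camera_info takes no time and is no camera call.
- job_done(): hands the job in, once; it reports no verdict.
The state is a dict: "t": time; "q": joint angles; "qd": joint speeds; "joint_efforts": joint torques, N m; "eef_pos": TCP position; "ee_rot": TCP orientation; "force": force on the tool from outside, world axes, zero at the start; "moment": the same for the moment, N m; "width": finger opening in m.
Only numpy, scipy, OpenCV 4.12 (cv2) and the standard library are available. Lean on these libraries where they do the work, as an engineer would, in place of code of your own. Each camera call takes 0.05 s, during which the arm holds its last target.

## Working session

There is one attempt and no reset: what is moved stays moved. The work goes in short steps, Python scripts to look and compute and a shell command to move; the robot and the scene stay as the last step left them, time stands still between calls to the robot, and variables do not carry over. Pictures are saved under pics/ and viewed, and the job is handed in when it is done.

```bash
mkdir -p pics
python3 - <<'E'
from station import *
import cv2,json
for n in("scene","top"):
    f=grab_frame(n);cv2.imwrite(f"pics/{n}0.png",f)
    i=camera_info(n);print(n,i)
s=get_state();print(s)
E
```

```text
scene {'vertical_fov': 55.79435038988933, 'cx': 251.5490528937715, 'cy': 185.7727872392482, 'R': array([[ 0.73159844,  0.68159657, -0.01377799],
       [ 0.46342182, -0.51203793, -0.72322705],
       [-0.50000394,  0.52272676, -0.69047288]]), 't': array([-0.4118507 , -0.11387674,  1.36779152])}
top {'vertical_fov': 54.55269963750503, 'cx': 249.86327811335465, 'cy': 199.21681322340524, 'R': array([[-2.76483087e-02, -9.99617527e-01,  6.09184244e-04],
       [-9.97747731e-01,  2.75593232e-02, -6.11551221e-02],
       [ 6.11149432e-02, -2.29864789e-03, -9.98128088e-01]]), 't': array([0.08315142, 0.52496531, 1.25447084])}
{'t': 0.1, 'q': array([ 1.63112564e+00,  3.59307364e-01,  1.11695178e-02, -3.25450378e-04,
       -1.22411025e+00, -2.88083637e-01]), 'qd': array([-0.00034136, -0.00253943,  0.00219142,  0.00059353, -0.00013034,
        0.00157169]), 'joint_efforts': array([-1.10089695e-03, -5.84166169e+01,  2.93748701e+01,  7.01551706e+00,
        1.00924724e-02, -5.90276227e-05]), 'eef_pos': array([0.15234085, 0.65713704, 0.22572673]), 'ee_rot': array([ 3.14011378e+00, -1.19154854e-04, -2.27865045e-01]), 'force': array([ 0.19099294,  0.63108244, -0.29909492]), 'moment': array([ 0.00267733, -0.0084557 ,  0.02674643]), 'width': 0.08770954079242796}
```

View pics/scene0.png

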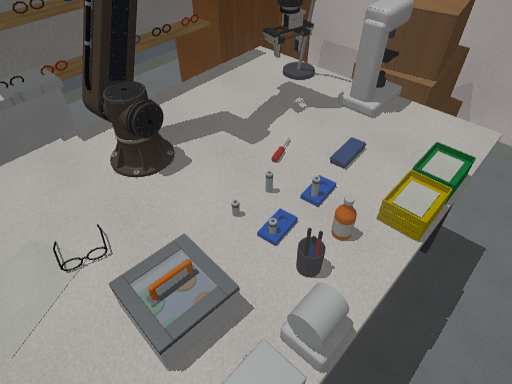

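View pics/top0.png

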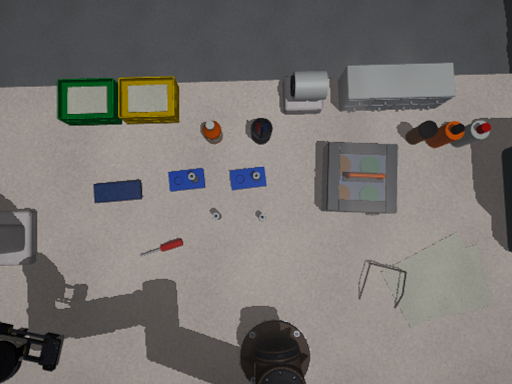

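```bash
python3 - <<'E'
import cv2
t=cv2.imread("pics/top0.png");s=cv2.imread("pics/scene0.png")
cv2.imwrite("pics/tc.png",cv2.resize(t[155:230,160:280],None,fx=6.5,fy=6.5,interpolation=cv2.INTER_CUBIC))
cv2.imwrite("pics/sc.png",cv2.resize(s[160:250,220:345],None,fx=6,fy=6,interpolation=cv2.INTER_CUBIC))
cv2.imwrite("pics/tl.png",cv2.resize(t[130:220,310:410],None,fx=6,fy=6,interpolation=cv2.INTER_CUBIC))
cv2.imwrite("pics/sl.png",cv2.resize(s[225:355,100:245],None,fx=4.5,fy=4.5,interpolation=cv2.INTER_CUBIC))
E
cat > h.py <<'E'
import numpy as np
from station import camera_info
def cam(n):
    i=camera_info(n);f=192/np.tan(np.radians(i["vertical_fov"]/2));return f,i["cx"],i["cy"],np.array(i["R"]),np.array(i["t"])
def proj(n,X):
    f,cx,cy,R,t=cam(n);c=np.atleast_2d(X)@R.T+t;return np.c_[cx+f*c[:,0]/c[:,2],cy+f*c[:,1]/c[:,2]]
def back(n,u,v,z):
    f,cx,cy,R,t=cam(n);d=R.T@np.array([(u-cx)/f,(v-cy)/f,1]);o=-R.T@t;return o+d*(z-o[2])/d[2]
E
```

```text
(no output)
```

View pics/tc.png

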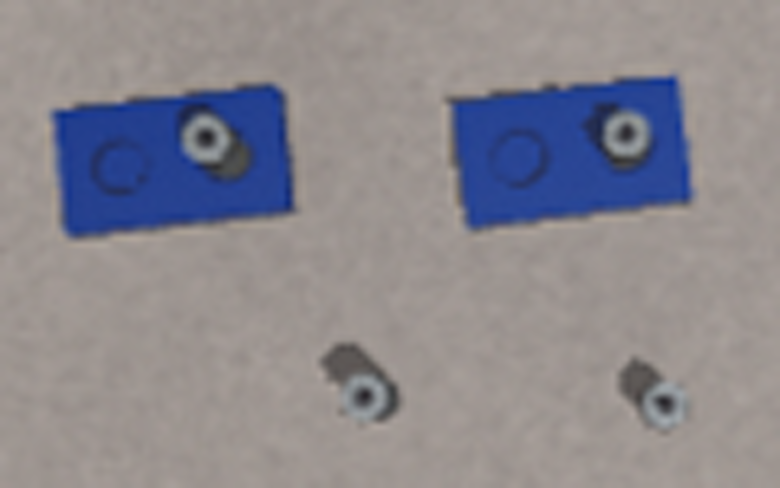

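View pics/sc.png

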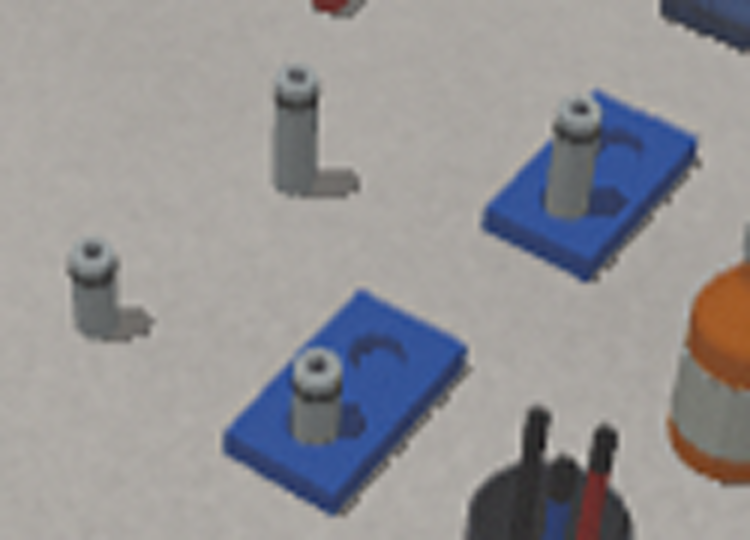

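View pics/tl.png

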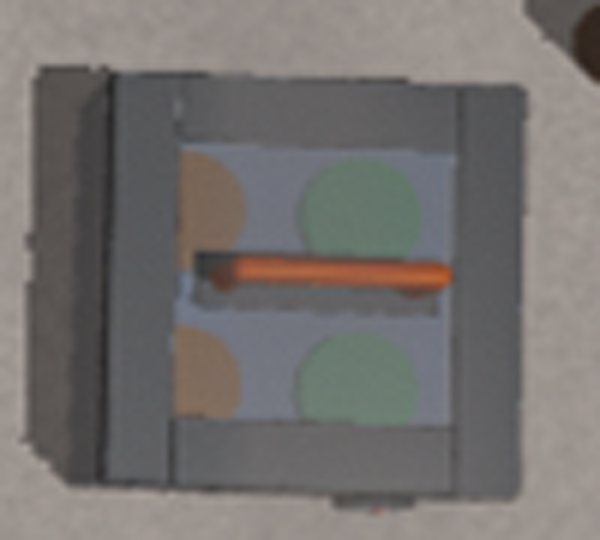

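View pics/sl.png

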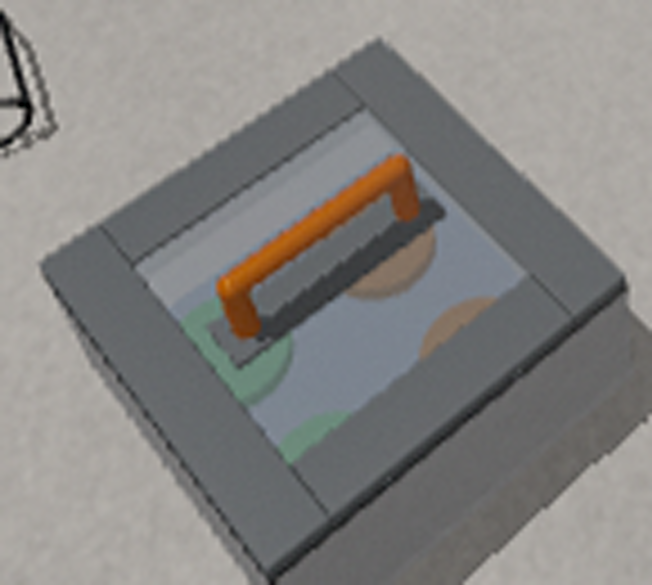

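```bash
cat > m.py <<'E'
from h import *
from scipy.optimize import least_squares
P=lambda u,v,ox,oy,s:(ox+(u+.5)/s-.5,oy+(v+.5)/s-.5)
T=lambda u,v:("top",)+P(u,v,160,155,6.5)
S=lambda u,v:("scene",)+P(u,v,220,160,6)
TL=lambda u,v:("top",)+P(u,v,310,130,6)
SL=lambda u,v:("scene",)+P(u,v,100,225,4.5)
def fit(obs,x0,name):
    def res(p):
        c,s=np.cos(p[2]),np.sin(p[2]);r=[]
        for (cam_,u,v),(a,b,z) in obs:
            q=proj(cam_,[p[0]+c*a-s*b,p[1]+s*a+c*b,z])[0];r+=[q[0]-u,q[1]-v]
        return r
    o=least_squares(res,x0,loss="soft_l1");print(name,o.x.round(4),"res",np.round(res(o.x),1));return o.x
def pt(name,z,*obs):
    o=least_squares(lambda p:np.concatenate([proj(c,[p[0],p[1],z])[0]-[u,v] for c,u,v in obs]),[.5,0])
    print(name,o.x.round(4),"res",o.fun.round(2),[back(c,u,v,z)[:2].round(4) for c,u,v in obs])
if __name__=="__main__":
    pt("long",.08,T(364,397),S(297,76));pt("short",.055,T(664,404),S(93,251))
    pt("seatL",.085,T(206,138),S(579,107));pt("seatS",.06,T(626,133),S(318,366))
    pt("pockL",.018,T(120,167),S(618,145));pt("pockS",.018,T(519,158),S(379,350))
    h=.018;A,B=.033,.06
    # top image: right=-y, up=+x
    fit([(T(53,110),(A,B,h)),(T(282,86),(A,-B,h)),(T(294,210),(-A,-B,h)),(T(70,236),(-A,B,h)),(T(120,167),(0,.028,h)),
      (S(597,92),(-A,B,h)),(S(697,140),(A,B,h)),(S(587,268),(A,-B,h)),(S(484,213),(-A,-B,h))],[.6,.2,0],"rackL")
    fit([(T(450,100),(A,B,h)),(T(677,78),(A,-B,h)),(T(690,202),(-A,-B,h)),(T(468,229),(-A,B,h)),(T(519,158),(0,.028,h)),
      (S(361,291),(-A,B,h)),(S(467,348),(A,B,h)),(S(332,500),(A,-B,h)),(S(224,436),(-A,-B,h))],[.6,.0,0],"rackS")
    A=.11;h=.106
    fit([(TL(110,74),(A,A,h)),(TL(525,88),(A,-A,h)),(TL(520,498),(-A,-A,h)),(TL(103,487),(-A,A,h)),
      (SL(378,40),(-A,A,h)),(SL(627,282),(A,A,h)),(SL(270,575),(A,-A,h)),(SL(42,265),(-A,-A,h)),(TL(346,271),(0,0,.146)),(SL(315,220),(0,0,.149))],[.6,-.3,0],"lid")
E
python3 m.py
```

```text
long [0.4735 0.1805] res [ 0.15 -0.17 -0.02 -0.33] [array([0.473, 0.181]), array([0.4746, 0.1793])]
short [0.4664 0.0305] res [ 0.19 -0.21 -0.02 -0.37] [array([0.4658, 0.0312]), array([0.4676, 0.0295])]
seatL [0.6039 0.256 ] res [ 0.1   0.03  0.09 -0.09] [array([0.604 , 0.2564]), array([0.604 , 0.2555])]
seatS [0.6046 0.0457] res [ 0.25 -0.22  0.02 -0.38] [array([0.6039, 0.0466]), array([0.6055, 0.0446])]
pockL [0.5994 0.3113] res [ 0.25 -0.25 -0.01 -0.51] [array([0.5986, 0.3122]), array([0.6009, 0.3093])]
pockS [0.5981 0.1023] res [ 0.02 -0.17 -0.09 -0.15] [array([0.5975, 0.1024]), array([0.5987, 0.102 ])]
rackL [0.6022 0.2825 0.087 ] res [ 0.5 -0.1  0.2 -0.3  0.4 -0.4 -0.1 -0.3  0.5 -0.4 -0.3 -0.5  0.2 -0.6
  0.2 -1.4 -0.2 -1.1]
rackS [0.6015 0.0734 0.091 ] res [ 0.5  0.1  0.4 -0.6  0.7 -0.7 -0.  -0.7  0.3 -0.4 -0.1 -0.9  0.  -0.9
  0.  -1.2 -0.3 -1.3]
lid [ 0.5849 -0.2916 -0.0606] res [ 0.7 -1.   0.3 -1.1  0.5 -0.7  0.5 -1.1  0.  -1.6  0.3 -2.4 -0.6 -0.7
 -1.6 -0.6 -0.8 -0.1  0.2  0.2]
```

```bash
python3 - <<'E'
from h import *
for n,u,v,z in (("cup",261,130,.09),("cleaner",212,130,.1),("cup_s",310,265,.05)): print(n,back("scene" if n[-2:]=="_s" else "top",u,v,z).round(3))
E
python3 -m inch '[[[0,0,0,0,0,0.0474,0],[0,0,0,0,0,0.0474,0],[0,0,0,0,0,0.0474,0],[0,0,0,0,0,0.0474,0],[0,0,0,0,0,0.0474,0],[0,0,0,0,0,0.0474,0],[0,0,0,0,0,0.0474,0],[0,0,0,0,0,0.0474,0],[0,0,0,0,0,0.0474,0],[0,0,0,0,0,0,0]]]' 20
```

```text
cup [0.747 0.026 0.09 ]
cleaner [0.749 0.185 0.1  ]
cup_s [0.772 0.001 0.05 ]
t: 1.1
eef_pos: [0.1524, 0.6573, 0.226]
ee_rot: [3.141, -0.001, -1.57]
force: [0.2, -0.2, 0.2]
width: 0.0874
```

```bash
python3 -m inch '[[[0.068,-0.046,0,0,0,0,0],[0.068,-0.046,0,0,0,0,0],[0.068,-0.046,0,0,0,0,0],[0.068,-0.046,0,0,0,0,0],[0.068,-0.046,0,0,0,0,0],[0.068,-0.046,0,0,0,0,0],[0.068,-0.046,0,0,0,0,0],[0.068,-0.046,0,0,0,0,0],[0.068,-0.046,0,0,0,0,0],[0.068,-0.046,0,0,0,0,0],[0.068,-0.046,0,0,0,0,0],[0.068,-0.046,0,0,0,0,0],[0.068,-0.046,0,0,0,0,0],[0.068,-0.046,0,0,0,0,0],[0,0,0,0,0,0,0]]]'
```

```text
t: 2.6
eef_pos: [0.4772, 0.179, 0.2263]
ee_rot: [3.141, -0.001, -1.567]
force: [-0.1, 0.2, -0.4]
width: 0.0878
```

```bash
python3 -m inch '[[[-0.003,0.0074,0.03,0,0,0,0],[0,0,0.06,0,0,0,0],[0,0,0.06,0,0,0,0],[0,0,0.06,0,0,0,0],[0,0,0.05,0,0,0,0],[0,0,0.05,0,0,0,0],[0,0,0.04,0,0,0,0],[0,0,0.03,0,0,0,0],[0,0,0.01,0,0,0,0],[0,0,0,0,0,0,0]]]'
python3 - <<'E'
from station import *
import cv2
f=grab_frame("scene");cv2.imwrite("pics/s1.png",cv2.resize(f[100:250,180:380],None,fx=4,fy=4,interpolation=2))
E
```

```text
t: 3.6
eef_pos: [0.4716, 0.1839, 0.0311]
ee_rot: [3.14, -0.001, -1.565]
force: [-0.2, -0.2, 0.7]
width: 0.0876
```

View pics/s1.png

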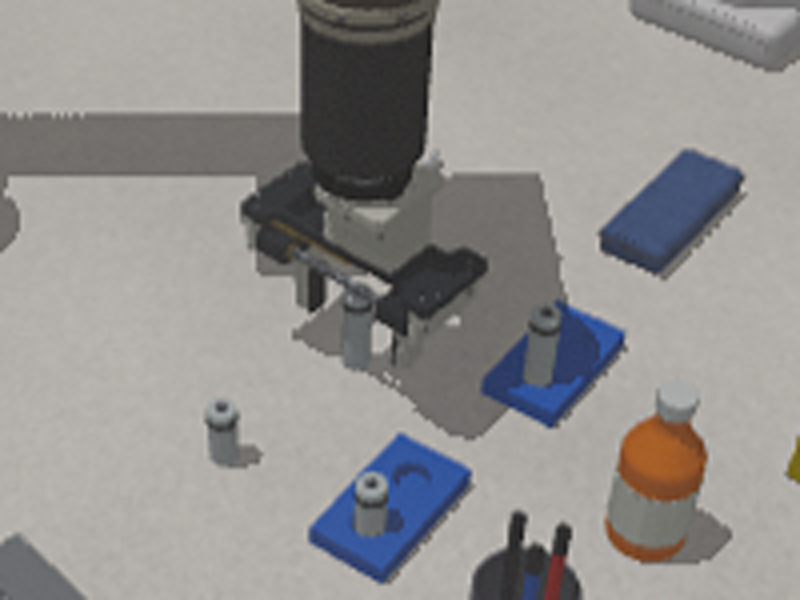

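```bash
python3 -m inch '[[[0.007,-0.003,0,0,0,0.0015,0],[0,0,0,0,0,0,0],[0,0,0,0,0,0,1],[0,0,0,0,0,0,1],[0,0,0,0,0,0,1],[0,0,0,0,0,0,1],[0,0,0,0,0,0,1],[0,0,0,0,0,0,1],[0,0,0,0,0,0,1],[0,0,0,0,0,0,1],[0,0,0,0,0,0,1]]]' 20
```

```text
t: 4.75
eef_pos: [0.4736, 0.1804, 0.0315]
ee_rot: [3.142, -0.0, -1.573]
force: [0.2, -0.6, -0.7]
width: 0.0236
```

```bash
python3 -m inch '[[[0,0,-0.02,0,0,0,1],[0,0,-0.04,0,0,0,1],[0,0,-0.06,0,0,0,1],[0,0,-0.06,0,0,0,1],[0,0,-0.02,0,0,0,1],[-0.04,-0.04,0,0,0,0,1],[-0.05,-0.05,0,0,0,0,1],[-0.05,-0.05,0,0,0,0,1],[-0.05,-0.05,0,0,0,0,1],[-0.05,-0.0426,0,0,0,0,1],[-0.02,-0.02,0,0,0,0,1],[0,0,0,0,0,0,1],[0,0,0,0,0,0,1]]]'
python3 - <<'E'
from station import *
import cv2
f=grab_frame("scene");cv2.imwrite("pics/s2.png",cv2.resize(f[60:230,230:400],None,fx=3.5,fy=3.5,interpolation=2))
print(get_state()["eef_pos"])
E
```

```text
t: 6.05
eef_pos: [0.5995, 0.3097, 0.1309]
ee_rot: [3.14, -0.001, -1.573]
force: [-1.0, -0.0, -0.5]
width: 0.0238
[0.59937084 0.30947808 0.13125111]
```

View pics/s2.png

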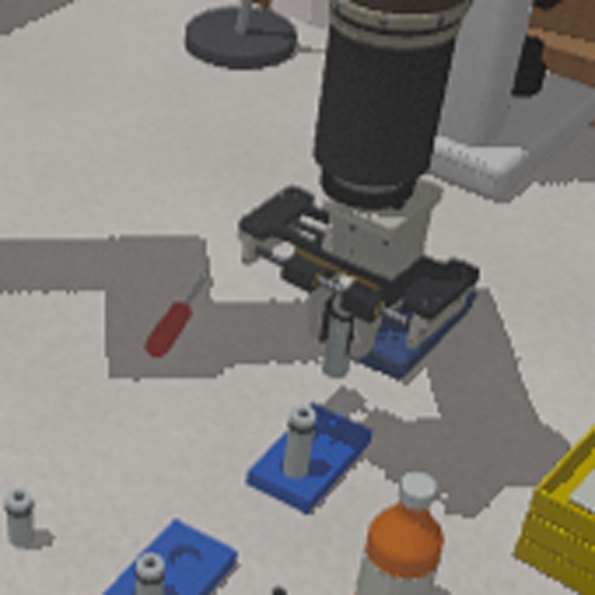

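```bash
python3 -m inch '[[[-0.001,-0.0008,0.04,0,0,0,1],[0,0,0.05,0,0,0,1],[0,0,0.04,0,0,0,1],[0,0,0.02,0,0,0,1],[0,0,0,0,0,0,1],[0,0,0,0,0,0,1]]]'
python3 - <<'E'
from station import *
from h import *
import cv2
f=grab_frame("scene");cv2.imwrite("pics/s3.png",cv2.resize(f[150:220,280:360],None,fx=8,fy=8,interpolation=2))
s=get_state();p=s["eef_pos"];print(p,s["ee_rot"])
b=np.array([p[0],p[1],p[2]-.0315])
print(((proj("scene",[b,b+[0,0,.08],[.5998,.3107,.018],[.604,.256,.018]])-[280,150])+.5)*8)
E
```

```text
t: 6.7
eef_pos: [0.6008, 0.3107, 0.0576]
ee_rot: [-3.141, 0.0, -1.573]
force: [-0.6, -0.1, -0.3]
width: 0.0236
[0.60110902 0.31099123 0.05797321] [-3.14007156e+00  1.00741800e-03 -1.57254021e+00]
[[350.00801089 257.38516031]
 [374.64501313 110.64045951]
 [344.53959516 271.06522837]
 [275.62109657 343.77760442]]
```

View pics/s3.png

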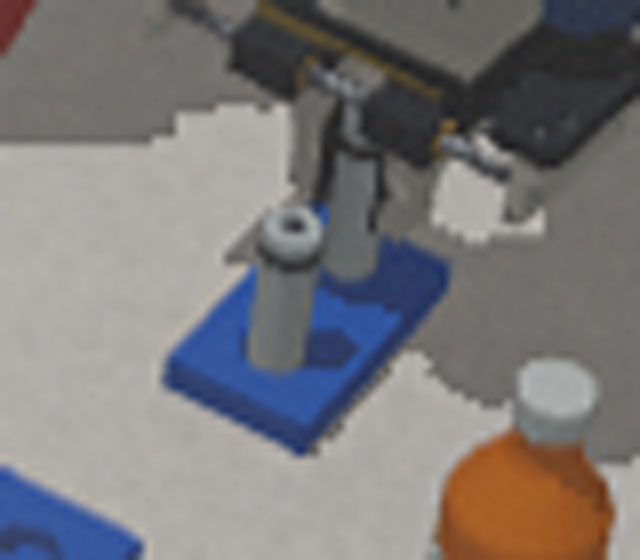

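```bash
python3 -m inch '[[[0.0006,0.0022,0.004,0,0,0,1],[0,0,0.008,0,0,0,1],[0,0,0.008,0,0,0,1],[0,0,0.008,0,0,0,1],[0,0,0,0,0,0,1]]]'
python3 - <<'E'
from station import *
s=get_state();print(s["eef_pos"],s["force"],s["moment"])
E
```

```text
t: 7.25
eef_pos: [0.5991, 0.3102, 0.0417]
ee_rot: [3.141, -0.001, -1.573]
force: [-0.0, 0.7, -1.0]
width: 0.0236
[0.59908186 0.31018965 0.04166448] [-0.03375514  0.70689316 -1.00121126] [ 0.26176762 -0.01189283 -0.05810939]
```

```bash
python3 -m inch '[[[0,0,0.004,0,0,0,1],[0,0,0.004,0,0,0,1],[0,0,0.003,0,0,0,1],[0,0,0,0,0,0,1],[0,0,0,0,0,0,1]]]'
python3 - <<'E'
from station import *
import cv2
f=grab_frame("scene");cv2.imwrite("pics/s4.png",cv2.resize(f[150:220,280:360],None,fx=8,fy=8,interpolation=2))
s=get_state();print(s["eef_pos"],s["force"],s["moment"])
E
```

```text
t: 7.75
eef_pos: [0.5995, 0.3104, 0.0371]
ee_rot: [-3.142, -0.0, -1.573]
force: [-0.0, -0.3, 0.3]
width: 0.0238
[0.5994925  0.31040851 0.03712757] [-0.39374053 -0.69171427 -0.85775792] [ 0.05032693 -0.04467046 -0.0069367 ]
```

View pics/s4.png

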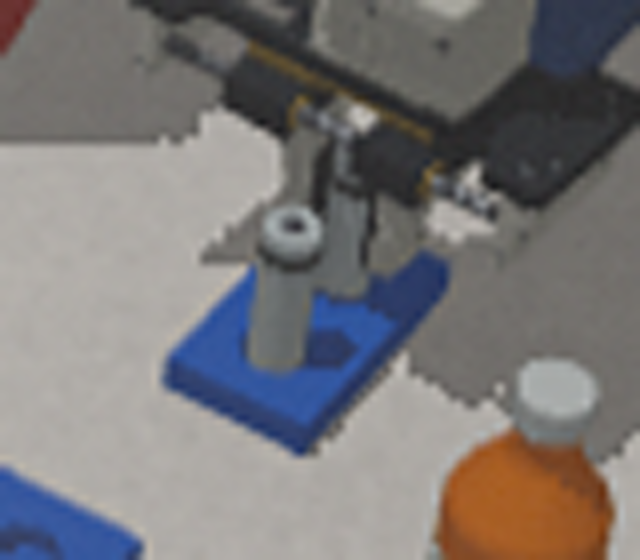

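```bash
python3 -m inch '[[[0,0,0.001,0,0,0,0.9],[0,0,0,0,0,0,0.7],[0,0,0,0,0,0,0.3],[0,0,0,0,0,0,0],[0,0,0,0,0,0,0],[0,0,0,0,0,0,0],[0,0,-0.02,0,0,0,0],[0,0,-0.04,0,0,0,0],[0,0,-0.06,0,0,0,0],[0,0,-0.08,0,0,0,0],[0,0,-0.03,0,0,0,0],[0,0,0,0,0,0,0]]]'
python3 - <<'E'
from station import *
import cv2
f=grab_frame("scene");cv2.imwrite("pics/s5.png",cv2.resize(f[150:220,280:360],None,fx=8,fy=8,interpolation=2))
s=get_state();print(s["eef_pos"],s["width"])
E
```

```text
t: 9.0
eef_pos: [0.601, 0.3115, 0.1559]
ee_rot: [-3.136, 0.004, -1.572]
force: [0.1, -0.1, 0.4]
width: 0.0874
[0.59995563 0.31088825 0.15357514] 0.08740394631664446
```

View pics/s5.png

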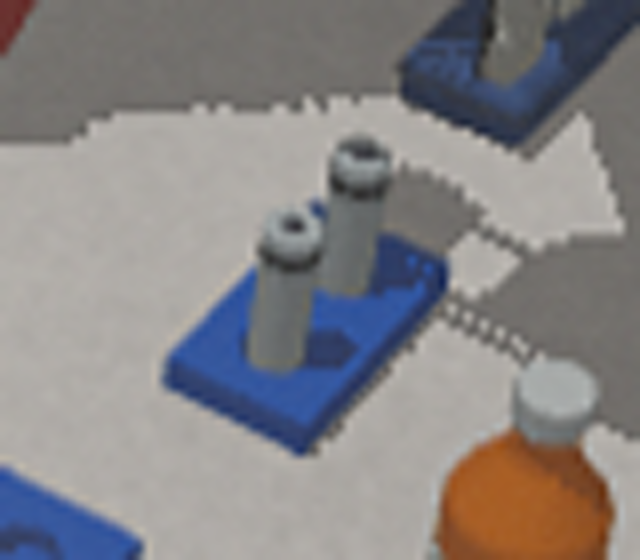

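```bash
python3 -m inch '[[[0.04,0.02,0,0,0,0,0],[0.07,0.0333,0,0,0,0,0],[0.07,0.0333,0,0,0,0,0],[0.07,0.0333,0,0,0,0,0],[0.07,0.0333,0,0,0,0,0],[0.07,0.0333,0,0,0,0,0],[0.07,0.0333,0,0,0,0,0],[0.07,0.0333,0,0,0,0,0],[0.031,0.0135,0,0,0,0,0],[0,0,0,0,0,0,0],[0,0,0.04,0,0,0,0],[0,0,0.05,0,0,0,0],[0,0,0.05,0,0,0,0],[0,0,0.05,0,0,0,0],[0,0,0.04,0,0,0,0],[0,0,0.022,0,0,0,0],[0,0,0.01,0,0,0,0],[0,0,0,0,0,0,0],[0,0,0,0,0,0,0]]]'
python3 - <<'E'
from station import *
import cv2
s=get_state();print(s["eef_pos"],s["force"])
E
```

```text
t: 10.95
eef_pos: [0.4662, 0.0305, 0.0211]
ee_rot: [-3.141, 0.0, -1.572]
force: [0.0, 1.2, 0.6]
width: 0.0875
[0.4661724  0.03051945 0.02112388] [0.04306975 1.17020947 0.60093293]
```

```bash
python3 -m inch '[[[0,0,0.005,0,0,0,0],[0,0,0,0,0,0,0],[0,0,0,0,0,0,1],[0,0,0,0,0,0,1],[0,0,0,0,0,0,1],[0,0,0,0,0,0,1],[0,0,0,0,0,0,1],[0,0,0,0,0,0,1],[0,0,0,0,0,0,1],[0,0,0,0,0,0,1],[0,0,0,0,0,0,1]]]' 20
python3 - <<'E'
from station import *
s=get_state();print(s["eef_pos"],s["force"])
E
```

```text
t: 12.05
eef_pos: [0.4656, 0.0301, 0.018]
ee_rot: [3.142, -0.0, -1.573]
force: [0.4, -0.5, -1.4]
width: 0.0238
[0.46557989 0.03014055 0.01804671] [ 0.36147069 -0.46544492 -1.35615855]
```

```bash
python3 -m inch '[[[0,0,-0.02,0,0,0,1],[0,0,-0.04,0,0,0,1],[0,0,-0.05,0,0,0,1],[0,0,-0.03,0,0,0,1],[-0.02,-0.04,0,0,0,0,1],[-0.03,-0.055,0,0,0,0,1],[-0.03,-0.055,0,0,0,0,1],[-0.03,-0.055,0,0,0,0,1],[-0.02,-0.04,0,0,0,0,1],[-0.0128,-0.0214,0,0,0,0,1],[0,0,0,0,0,0,1],[0,0,0.02,0,0,0,1],[0,0,0.03,0,0,0,1],[0,0,0.028,0,0,0,1],[0,0,0.01,0,0,0,1],[0,0,0,0,0,0,1],[0,0,0,0,0,0,1]]]'
python3 - <<'E'
from station import *
from h import *
import cv2
f=grab_frame("scene");cv2.imwrite("pics/s6.png",cv2.resize(f[180:250,240:320],None,fx=8,fy=8,interpolation=2))
s=get_state();print(s["eef_pos"],s["force"])
E
```

```text
t: 13.75
eef_pos: [0.599, 0.1012, 0.0443]
ee_rot: [-3.141, -0.0, -1.573]
force: [0.0, -0.5, -0.9]
width: 0.0236
[0.59921598 0.10135104 0.04459188] [ 0.51263065  0.00289558 -0.94484867]
```

View pics/s6.png

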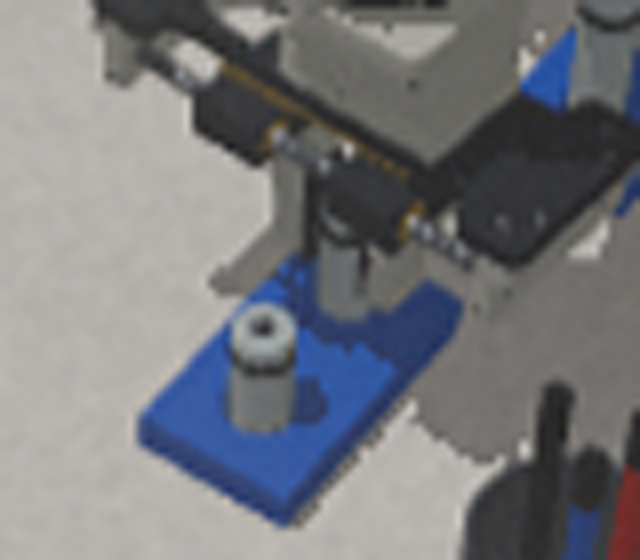

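```bash
python3 -m inch '[[[-0.0002,0,0.006,0,0,0,1],[0,0,0.008,0,0,0,1],[0,0,0.008,0,0,0,1],[0,0,0.008,0,0,0,1],[0,0,0,0,0,0,1]]]'
python3 - <<'E'
from station import *
s=get_state();print(s["eef_pos"],s["force"],s["moment"])
E
```

```text
t: 14.3
eef_pos: [0.5984, 0.1012, 0.0282]
ee_rot: [3.14, -0.001, -1.573]
force: [0.8, 0.1, -0.9]
width: 0.0237
[0.59843792 0.10118395 0.02824614] [ 0.83580313  0.11599295 -0.86423171] [ 0.07277458 -0.00656654 -0.03366455]
```

```bash
python3 -m inch '[[[0,0,0.004,0,0,0,1],[0,0,0.004,0,0,0,1],[0,0,0.002,0,0,0,1],[0,0,0,0,0,0,1],[0,0,0,0,0,0,1],[0,0,0,0,0,0,0.9],[0,0,0,0,0,0,0.7],[0,0,0,0,0,0,0.3],[0,0,0,0,0,0,0],[0,0,0,0,0,0,0],[0,0,0,0,0,0,0]]]'
python3 -m inch '[[[0,0,-0.02,0,0,0,0],[0,0,-0.04,0,0,0,0],[0,0,-0.06,0,0,0,0],[0,0,-0.08,0,0,0,0],[0,0,-0.09,0,0,0,0],[0,0,-0.09,0,0,0,0],[0,0,-0.05,0,0,0,0],[0,0,0,0,0,0,0]]]'
python3 - <<'E'
from station import *
import cv2
f=grab_frame("scene");cv2.imwrite("pics/s7.png",cv2.resize(f[160:250,220:345],None,fx=6,fy=6,interpolation=2))
s=get_state();print(s["eef_pos"],s["width"])
E
```

```text
t: 15.4
eef_pos: [0.599, 0.1014, 0.0241]
ee_rot: [-3.142, -0.0, -1.573]
force: [0.7, 0.4, 0.1]
width: 0.0528
t: 16.2
eef_pos: [0.6009, 0.1019, 0.245]
ee_rot: [-3.133, 0.003, -1.572]
force: [0.8, 1.2, -0.2]
width: 0.0876
[0.59976512 0.10174456 0.24215962] 0.08726662049481669
```

View pics/s7.png

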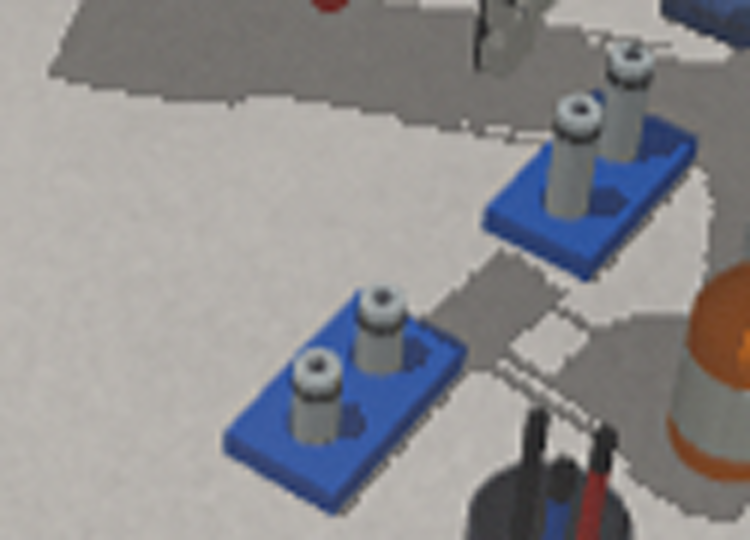

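Run:
```python
from m import *
pt("short",.060,S(382,297));pt("long",.085,S(630,57))
for n,o in(("T",[TL(236,269),TL(452,276)]),("S",[SL(228,286),SL(400,167)])):
    a,b=[back(*x,.146) for x in o];d=a-b if a[1]>b[1] else b-a
    print(n,((a+b)/2).round(4),np.linalg.norm(d).round(4),np.arctan2(-d[0],d[1]).round(3))
A=.11;h=.106
fit([(TL(110,74),(A,A,h)),(TL(525,88),(A,-A,h)),(TL(520,498),(-A,-A,h)),(TL(103,487),(-A,A,h))],[.6,-.3,0],"lidT")
fit([(SL(378,40),(-A,A,h)),(SL(627,282),(A,A,h)),(SL(270,575),(A,-A,h)),(SL(42,265),(-A,-A,h))],[.6,-.3,0],"lidS")
```

```text
short [0.5997 0.1002] res [0. 0.] [array([0.5997, 0.1002])]
long [0.6008 0.3064] res [-0.  0.] [array([0.6008, 0.3064])]
T [ 0.5837 -0.293   0.146 ] 0.1107 -0.06
S [ 0.585 -0.292  0.146] 0.1019 -0.086
lidT [ 0.5819 -0.2898 -0.0592] res [ 0.2  0.  -0.3 -0.2  0.1  0.3  0.  -0.1]
lidS [ 0.5881 -0.2926 -0.0663] res [ 0.8 -0.7  1.  -1.  -0.5  0.7 -1.2  0.1]
```

```bash
python3 -m inch '[[[0.04,0.002,0,0,0,0,0],[0.07,0.003,0,0,0,0,0],[0.08,0.003,0,0,0,0,0],[0.08,0.003,0,0,0,0,0],[0.08,0.003,0,0,0,0,0],[0.08,0.003,0,0,0,0,0],[0.08,0.003,0,0,0,0,0],[0.08,0.003,0,0,0,0,0],[0.08,0.003,0,0,0,0,0],[0.07,0.003,0,0,0,0,0],[0.0474,0.003,0,0,0,0,0],[0,0,0,0,0,0.0197,0],[0,0,0,0,0,0,0],[0,0,0,0,0,0,0]]]'
python3 - <<'E'
from station import *
s=get_state();print(s["eef_pos"],s["ee_rot"],s["force"])
E
```

```text
t: 17.65
eef_pos: [0.5817, -0.292, 0.2382]
ee_rot: [3.14, 0.0, -1.633]
force: [-0.3, -0.6, -0.7]
width: 0.0876
[ 0.58172912 -0.29200651  0.23824851] [ 3.14012958e+00  3.84154630e-04 -1.63312593e+00] [-0.26039679 -0.56306345 -0.69220259]
```

Descend 0.111 m onto the bar and look.

```bash
python3 -m inch '[[[0,-0.004,0.03,0,0,0,0],[0,0,0.05,0,0,0,0],[0,0,0.05,0,0,0,0],[0,0,0.04,0,0,0,0],[0,0,0.03,0,0,0,0],[0,0,0.02,0,0,0,0],[0,0,0.002,0,0,0,0],[0,0,0,0,0,0,0]]]'
python3 - <<'E'
from station import *
import cv2
s=get_state();print(s["eef_pos"],s["ee_rot"],s["force"])
f=grab_frame("scene");cv2.imwrite("pics/s8.png",cv2.resize(f[205:355,90:250],None,fx=4.5,fy=4,interpolation=2))
E
```

```text
t: 18.45
eef_pos: [0.5844, -0.2922, 0.1281]
ee_rot: [3.141, -0.0, -1.634]
force: [0.4, -0.3, 1.4]
width: 0.0878
[ 0.58436856 -0.29217934  0.12810365] [ 3.14147205e+00 -1.63428036e-04 -1.63375884e+00] [ 0.36970226 -0.2992121   1.40723823]
```

View pics/s8.png

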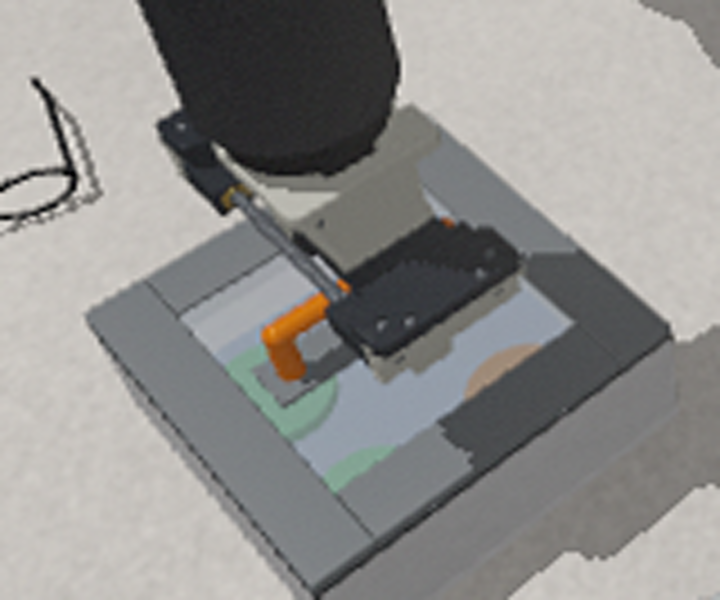

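The gripper straddles the middle of the bar. Closing at 60 N.

```bash
python3 -m inch '[[[0,0,0,0,0,0,1],[0,0,0,0,0,0,1],[0,0,0,0,0,0,1],[0,0,0,0,0,0,1],[0,0,0,0,0,0,1],[0,0,0,0,0,0,1],[0,0,0,0,0,0,1],[0,0,0,0,0,0,1],[0,0,0,0,0,0,1],[0,0,0,0,0,0,1],[0,0,0,0,0,0,1]]]' 60
python3 - <<'E'
from station import *
s=get_state();print(s["eef_pos"],s["ee_rot"],s["force"],s["moment"])
E
```

```text
t: 19.6
eef_pos: [0.5838, -0.2924, 0.128]
ee_rot: [3.141, 0.0, -1.635]
force: [-1.0, 0.1, 0.6]
width: 0.0125
[ 0.58384235 -0.29238795  0.1280018 ] [ 3.14090863e+00  4.69063567e-05 -1.63467949e+00] [-1.04828607  0.11327473  0.56808013] [ 0.14092868  0.4453203  -0.0340159 ]
```

```bash
python3 -m inch '[[[0,0,-0.001,0,0,0,1],[0,0,-0.001,0,0,0,1],[0,0,-0.001,0,0,0,1],[0,0,-0.001,0,0,0,1],[0,0,0,0,0,0,1]]]'
python3 -m inch '[[[0,0,-0.001,0,0,0,1],[0,0,-0.001,0,0,0,1],[0,0,-0.001,0,0,0,1],[0,0,-0.001,0,0,0,1],[0,0,0,0,0,0,1]]]'
python3 -m inch '[[[0,0,-0.001,0,0,0,1],[0,0,-0.001,0,0,0,1],[0,0,-0.001,0,0,0,1],[0,0,-0.001,0,0,0,1],[0,0,0,0,0,0,1]]]'
```

```text
t: 20.1
eef_pos: [0.5835, -0.2921, 0.129]
ee_rot: [3.14, 0.001, -1.635]
force: [1.3, -2.1, -12.1]
width: 0.0121
t: 20.6
eef_pos: [0.5837, -0.2922, 0.1321]
ee_rot: [3.141, 0.0, -1.635]
force: [-1.2, 0.8, -11.1]
width: 0.0127
t: 21.1
eef_pos: [0.5847, -0.2926, 0.1354]
ee_rot: [-3.14, -0.001, -1.634]
force: [-4.2, 1.6, 4.9]
width: 0.0125
```

```bash
python3 -m inch '[[[0,0,0,0,0,0,1],[0,0,0,0,0,0,1]]]'
python3 -m inch '[[[0,0,-0.002,0,0,0,1],[0,0,-0.002,0,0,0,1],[0,0,-0.002,0,0,0,1],[0,0,-0.002,0,0,0,1],[0,0,-0.002,0,0,0,1],[0,0,-0.002,0,0,0,1],[0,0,0,0,0,0,1],[0,0,0,0,0,0,1]]]'
python3 - <<'E'
from station import *
import cv2
s=get_state();print(s["eef_pos"],s["ee_rot"],s["force"])
f=grab_frame("scene");cv2.imwrite("pics/s9.png",cv2.resize(f[205:355,90:250],None,fx=4.5,fy=4,interpolation=2))
E
```

```text
t: 21.3
eef_pos: [0.5847, -0.2926, 0.1353]
ee_rot: [-3.14, -0.001, -1.634]
force: [-4.5, 3.4, 5.5]
width: 0.0127
t: 22.1
eef_pos: [0.5842, -0.2924, 0.1401]
ee_rot: [-3.141, -0.0, -1.635]
force: [1.3, -0.2, -2.8]
width: 0.0121
[ 0.58424935 -0.29244348  0.140059  ] [-3.14144189e+00 -4.15996430e-05 -1.63466137e+00] [ 1.27834721 -0.18742139 -2.84996362]
```

View pics/s9.png

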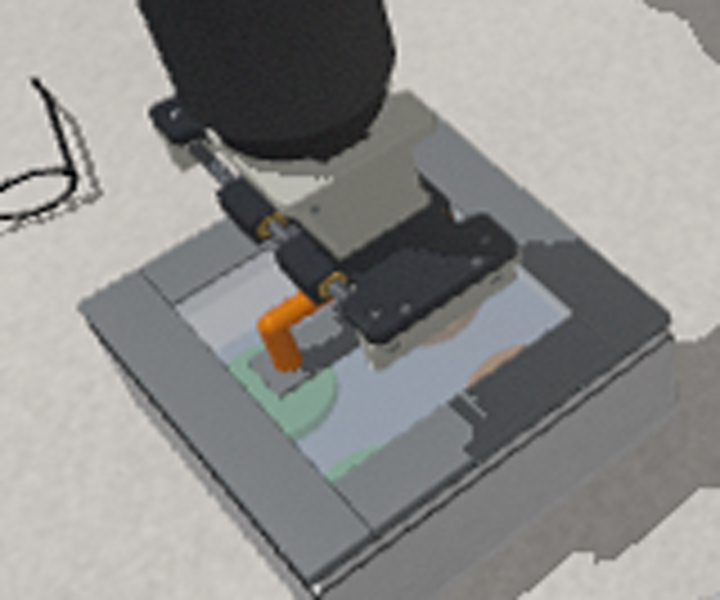

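```bash
python3 -m inch '[[[0,0,-0.003,0,0,0,1],[0,0,-0.003,0,0,0,1],[0,0,-0.003,0,0,0,1],[0,0,-0.004,0,0,0,1],[0,0,-0.004,0,0,0,1],[0,0,-0.004,0,0,0,1],[0,0,-0.004,0,0,0,1],[0,0,-0.004,0,0,0,1],[0,0,-0.004,0,0,0,1],[0,0,-0.003,0,0,0,1],[0,0,-0.001,0,0,0,1],[0,0,0,0,0,0,1],[0,0,0,0,0,0,1],[0,0,0,0,0,0,1],[0,0,0,0,0,0,1]]]'
python3 - <<'E'
from station import *
import cv2
s=get_state();print(s["eef_pos"],s["ee_rot"],s["force"],s["moment"])
f=grab_frame("scene");cv2.imwrite("pics/s10.png",cv2.resize(f[205:355,90:250],None,fx=4.5,fy=4,interpolation=2));cv2.imwrite("pics/s11.png",f)
f=grab_frame("top");cv2.imwrite("pics/t11.png",f)
print(get_state()["eef_pos"])
E
```

```text
t: 23.65
eef_pos: [0.5841, -0.2924, 0.1584]
ee_rot: [3.141, 0.0, -1.635]
force: [0.8, 0.0, -2.2]
width: 0.0129
[ 0.58412703 -0.2923718   0.15843061] [ 3.14138573e+00  6.95255906e-05 -1.63465541e+00] [ 0.82370474  0.03033729 -2.15246438] [ 0.10679915 -0.03647484  0.00029955]
[ 0.58415602 -0.29237593  0.15848777]
```

View pics/s10.png

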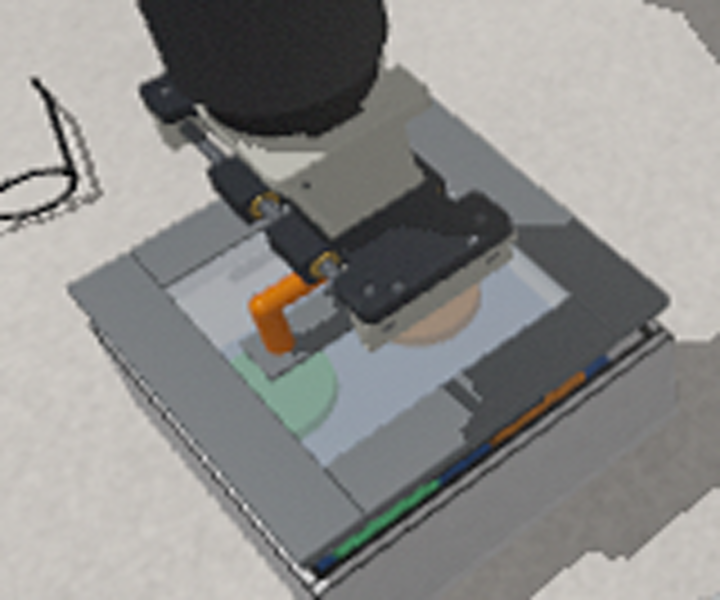

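View pics/s11.png

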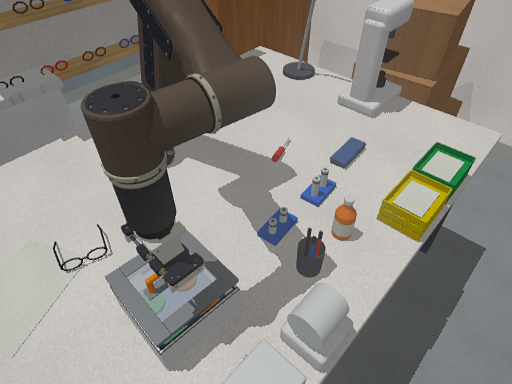

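View pics/t11.png

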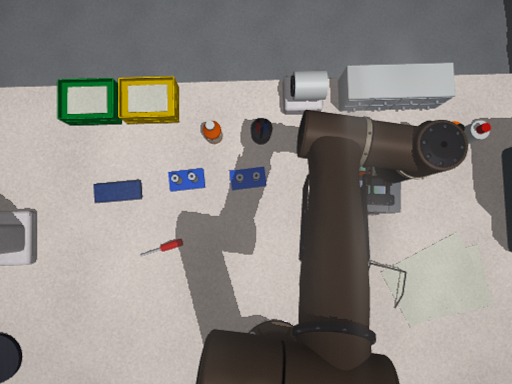

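Run:
```python
from station import *
s=get_state();print(s["t"],s["qd"].round(4),s["width"])
print(job_done())
```

```text
23.75 [-0.0002  0.0004  0.0025 -0.0012  0.0016  0.0002] 0.012317735700880112
the job is handed in; nothing more can be done
None
```

The job is handed in at 23.75 s. Both spindles are in their racks, and the lid is held about 30 mm above the rim by the orange bar.

- **Spindles:** I stood the long spindle in the empty pocket of the long row and the short one in the empty pocket of the short row, then let both go. The last pictures show each upright and down beside its neighbour. From the side camera, the long spindle's top was about 4 mm from my pocket estimate. That camera reads about 2 mm off there, and the pocket has only 2 mm of play, so I left it.
- **Lid:** I gripped the bar at 60 N and raised it in 0.5 mm steps. The pull read about 12 N before the seal let go, and the lid did not jump.
- **Last checks:** The force reading was about 2–3 N, which is the lid's weight. The pictures show the lid level and clear of the box on the sides that can be seen. The arm was still, and I saw no other item moved. I judged level and height from how far the lid's corners and the tool had moved, not from a full pose fit. One force reading just after the seal broke showed about 5 N upward, and it was gone after the next 6 mm of lift.

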